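# Put the stray thread spool away in the roll-top bin

### The job

Roll the slatted cover of the wooden roll-top bin right back, stand the thread spool that stands on the open table to the left of the bin upright on the round pad of the bin's one empty compartment, and let go of it. Then roll the cover fully shut without slamming it. Leave the spools already in the bin standing where they are, and do not disturb the other things on the table.

Things in the scene. Friction and masses are not known exactly. Their poses are not given: they have to be found in the camera images.
- tambour (a joint): roll angle of the slatted curved cover about the bin's level axis (rad): 0 fully shut (edge down at the front panel), 1.48 fully back, lying over the bin's rear. It stays where it is left; moving it takes about 3 N at the bar. It may start up to 0.25 open. Slats: outer face 129 mm, inner face 121 mm from the axis.
- bar (a point): centre of the cover's pull bar: level round steel bar, 12 mm thick, 148 mm long, along the bin's y, on posts 60 mm either side of its centre, 166 mm from the axis; 31 mm free between bar and slats. Shut, it is 42 degrees above level on the front side (123 mm in front of the axis, 111 mm above it); each rad of the joint carries it 1 rad up and over to the back.
- bin_axis (a point): point on the cover's turning axis, in the middle of the bin's width, 75 mm above the table; its axes are the bin's: x to the bin's back, y along the turning axis, z up
- roll_bin: fixed wooden roll-top bin, 288 mm wide (y), 290 mm deep (x), 220 mm high without the bar. Origin under its centre on the table; x to its back, y along its width, z up. Two rounded side cheeks, rim at most 145 mm from the axis. Front panel 130 mm high, 12 mm thick, its middle 114 mm in front of the origin. Rolled back, the cover lies over the rear only.
- bin_floor (a point): centre of the bin's raised floor, 95 mm above the table. Three compartments side by side in y (86 mm pitch), with dividers 14 mm high, each with a round cork pad 48 mm across and 3 mm thick; pad centres 35 mm in front of this point. With the cover back, the bin is open above from the front panel to 45 mm behind this point; farther back a fixed drum covers it (195 mm above the table).
- free_pad: the cork pad of the empty compartment; origin at the centre of the pad's top face. Which of the three compartments is empty varies.
- table_spool: the thread spool standing on the open table, blue thread with white ends, to the left (+y) of the bin (a black one that stands at the back of the table, behind the bin, is not meant), 29 mm across, 48 mm high, 30 g; origin at the centre of its underside, z along its axis
- inside_spool_a: cream thread spool standing on a pad in the bin, 29 mm across, 42 mm high; origin at the centre of its underside
- inside_spool_b: red thread spool standing on a pad in the bin, 29 mm across, 42 mm high; origin at the centre of its underside
- soap_bar: white soap bar, 39x87x24 mm, lying on the table, a bystander; origin at the centre of its underside
- clothes_peg: wooden clothes peg, 15x72x12 mm, lying on the table, a bystander; origin at the centre of its underside
- tape_measure: tape measure, 35x80x61 mm, standing on the table, a bystander; origin at the centre of its underside
- drum_bearing: ball bearing, 52 mm across, 16 mm high, lying on the table, a bystander; origin at the centre of its underside
- masking_tape: roll of masking tape, 98 mm across, 25 mm high, lying on the table, a bystander; origin at the centre of its underside
- multimeter: multimeter, 155x78x49 mm, lying on the table, a bystander; origin at the centre of its underside

How it is judged:
By the outcome, as a careful person would: the job done as asked, in the order asked, and still so for the second after the job is handed in, with the robot touching nothing.
It also fails if it takes over 72 s, if anything falls off the work surface, if the arm or the gripper's body presses on something with over 40 N, if the wrist force passes 120 N, or if a joint passes its speed limit or range.

### The arm

A 6-joint arm with a two-finger parallel gripper is mounted at the origin on a cart in front of the work surface, level with it; the furniture and walls round the work are solid. World frame = base frame: x ahead of the robot, y to its left, z up, the work surface at z = 0. Lengths are in m, angles in rad, forces in N, time in s.
With the tool pointing down it reaches from about 0.35 to 0.775 m from the base axis. Payload 5.5 kg.
Tool frame: the origin (TCP) lies midway between the tips of the shut fingers; the grasp point (between the pads) lies 19 mm behind it; z points along the fingers, y is the line along which they close (so a half turn about z gives the same grasp; the last joint's range is limited). The gripper opens to 85 mm and grips with 20 to 120 N. Pads are 22 mm wide; open, the fingers measure 114 mm over their backs; the gripper's body (76 mm by 85 mm) begins 54 mm behind the grasp point. The pads swing forward as they close: fully open they stand 13 mm farther back than shut.
Start: joints at [-1.419, 0.313, 0.046, 1.304, 0, 1.431], TCP at [0.165, -0.551, 0.199] pointing down, gripper open.
Joint ranges: [-2.76, 2.76], [-0.86, 1.69], [-1.03, 1.26], [-2.2, 2.34], [-1.47, 1.5], [-3.14, 3.14]. Speed limits (rad/s): [2.57, 2.57, 3.14, 3.14, 3.14, 3.14].

### API

Orientations are given as a unit quaternion [w, x, y, z].
In Python, from workcell import telemetry, imaging, env gives the robot as it stands. The module is installed in compiled form; this text tells all that it offers.
- The arm moves only by the tool step_arm, never from a script. Its argument "moves" is a list of rows, each a list of 3 entries, a list of its own where there are three numbers: the shift along the tool's x, y, z in mm, then the turn, a rotation vector about the tool's x, y, z in rad, then the finger opening in mm, from 0 to 85.4. A call has 1 to 8 rows; each row is the pose to reach, as a shift and turn from the pose commanded when the call began, along the tool's axes at that moment; what a row does not reach only later rows make up. A row lasts 1/12 s, in which the tool goes at most 41.7 mm and 7.16 degrees, less where a joint would pass 70% of its speed; a pose out of reach is approached as far as the arm can. A call with a gripper value outside its range is refused whole. The fingers move at their own pace and stop on an object; "grip_force" is the grip in N (left out, the last holds). Time passes only in rows, so rows that repeat a pose let the fingers close. It gives the time, the measured TCP pose, the force, the opening and the grip force at its end, in the units of the state.
- telemetry.get_state(): the state, without advancing time (a new reading comes with each control period).
- imaging.read_camera(name): name is "scene" or "top" or "wrist"; returns the picture (480x640x3 uint8, red, green, blue); there is no depth.
- imaging.camera_params(name): a dict with "camera_matrix" (3x3 intrinsics, pixels), "D" ([k1, k2, p1, p2, k3] as OpenCV has them; the pictures are not rectified), "pose" (4x4, takes a point from camera to world coordinates). Camera axes: x right, y up, looking along -z (the intrinsics and any distortion apply to the point x, -y, -z); pixel columns grow to the right and rows downward; lengths in m; the calibration is good to about 2 mm. A picture is of the moment at which its call begins: read the wrist's pose just before it. camera_params takes no time and is no camera call; for the wrist camera it gives the pose at the moment of the call.
- env.hand_in(): hands the job in; it is judged then, once.
The state is a dict: "clock": time; "joint_pos": joint angles; "qvel": joint speeds; "tau": joint torques, N m; "tcp_pos": TCP position; "orientation": TCP orientation; "wrist_force": force on the tool from outside, world axes, zero at the start; "ft_torque": the same for the moment, N m; "finger_gap": finger opening in m; "grip_force": force on a finger pad.
Only numpy, scipy, OpenCV 4.12 (cv2) and the standard library are available. Lean on these libraries where they do the work, as an engineer would, in place of code of your own. Each camera call takes 0.05 s, during which the arm holds its last target. There are 200 camera calls.

## Working session

There is one attempt and no reset: what is moved stays moved. The work goes in short steps, Python scripts to look and compute and a tool call to move; the robot and the scene stay as the last step left them, time stands still between calls to the robot, and variables do not carry over. Pictures are saved under pics/ and viewed, at most 10 in all, crops included, and the job is handed in when it is done.

Besides the shell and the picture viewer there is one more tool, called after "Request:" as name(argument=value, ...), one argument or row to a line, values as JSON. step_arm: Moves the arm, as the interface text tells. Its arguments: {"type":"object","properties":{"moves":{"type":"array"},"grip_force":{"type":"number"}},"required":["moves"]}

```bash
mkdir -p pics
cat > h.py <<'E'
import numpy as np,cv2
from workcell import telemetry,imaging,env
from scipy.spatial.transform import Rotation as R
def shot(n,f):
    p=imaging.camera_params(n); im=imaging.read_camera(n)
    cv2.imwrite('pics/'+f,im[:,:,::-1]); np.savez('pics/'+f+'.npz',K=p['camera_matrix'],D=p['D'],P=p['pose']); return im
def cal(f):
    z=np.load('pics/'+f+'.npz'); return z['K'],z['D'],z['P']
def ray(f,uv):
    K,D,P=cal(f); u=cv2.undistortPoints(np.array([[uv]],float),K,np.array(D,float)).ravel()
    d=P[:3,:3]@np.array([u[0],-u[1],-1]); return P[:3,3],d/np.linalg.norm(d)
def onz(f,uv,z):
    o,d=ray(f,uv); return o+d*(z-o[2])/d[2]
def tri(a,b):
    (o1,d1),(o2,d2)=ray(*a),ray(*b)
    s=np.linalg.lstsq(np.c_[d1,-d2],o2-o1,rcond=None)[0]; p,q=o1+s[0]*d1,o2+s[1]*d2
    return (p+q)/2,np.linalg.norm(p-q)
def proj(f,X):
    K,D,P=cal(f); c=(np.linalg.inv(P)@np.r_[X,1])[:3]*[1,-1,-1]
    return cv2.projectPoints(c[None],np.zeros(3),np.zeros(3),K,np.array(D,float))[0].ravel()
def st():
    s=telemetry.get_state()
    for k in ('clock','joint_pos','tcp_pos','orientation','wrist_force','finger_gap','grip_force'): print(k,np.round(s[k],4))
    return s
def totool(v,s=None):
    s=s or telemetry.get_state(); q=s['orientation']; return R.from_quat([q[1],q[2],q[3],q[0]]).inv().apply(v)
E
python3 - <<'E'
from h import *
shot('scene','s0.png');shot('top','t0.png');s=st();print(R.from_quat(np.roll(s['orientation'],-1)).as_matrix().round(3))
for f in('s0.png','t0.png'):print(cal(f)[2].round(3))
E
```

```text
clock 0.1
joint_pos [-1.4186  0.314   0.0451  1.3036  0.      1.4312]
tcp_pos [ 0.1653 -0.5502  0.1982]
orientation [-8.000e-04  9.894e-01  1.454e-01  0.000e+00]
wrist_force [ 0.5651  0.6676 -0.0968]
finger_gap 0.0853
grip_force 0.0
[[ 0.958  0.288 -0.   ]
 [ 0.288 -0.958  0.002]
 [ 0.    -0.002 -1.   ]]
[[ 0.979 -0.135  0.153  0.734]
 [ 0.203  0.716 -0.668 -1.015]
 [-0.019  0.685  0.729  1.219]
 [ 0.     0.     0.     1.   ]]
[[ 0.012  0.998 -0.059  0.416]
 [-1.     0.013  0.02   0.019]
 [ 0.02   0.059  0.998  1.358]
 [ 0.     0.     0.     1.   ]]
```

View pics/s0.png

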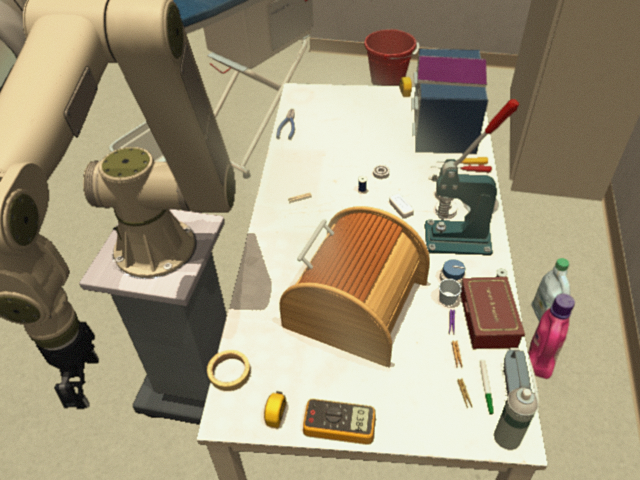

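View pics/t0.png

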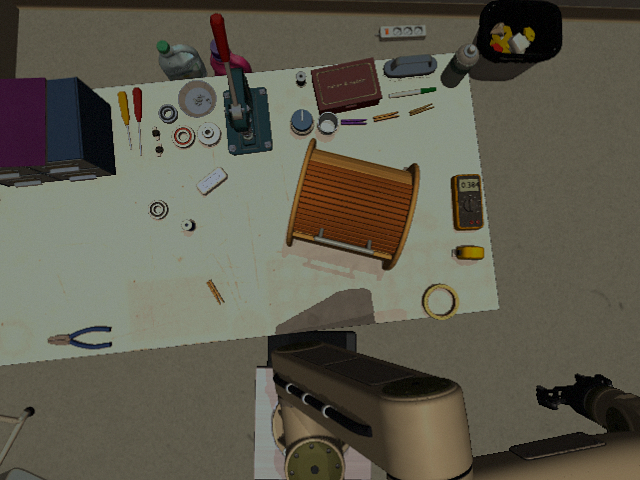

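The scene view shows the bin at (355,280) with its bar near (318,243) and the spool at (362,185). In the top view the bin is at (355,205) and the spool at (188,226). I'll zoom in on both.

Run:
```python
from h import *
t=cv2.imread('pics/t0.png');s=cv2.imread('pics/s0.png')
def c(i,x,y,w,h,W,H):return cv2.resize(i[y:y+h,x:x+w],(W,H),interpolation=cv2.INTER_CUBIC)
a=np.hstack([c(t,280,130,150,150,400,400),c(s,275,200,160,160,400,400)])
b=np.hstack([c(t,168,206,40,20*2,200,200),c(s,342,165,40,40,200,200),c(t,290,60,40,40,200,200),c(t,140,120,40,40,200,200)])
cv2.imwrite('pics/c0.png',np.vstack([a,b]))
print(cal('t0.png')[0],cal('t0.png')[1])
```

```text
[[490.73470103   0.         318.16065917]
 [  0.         490.73470103 241.34259536]
 [  0.           0.           1.        ]] [-0.0124019  0.         0.         0.         0.       ]
```

View pics/c0.png

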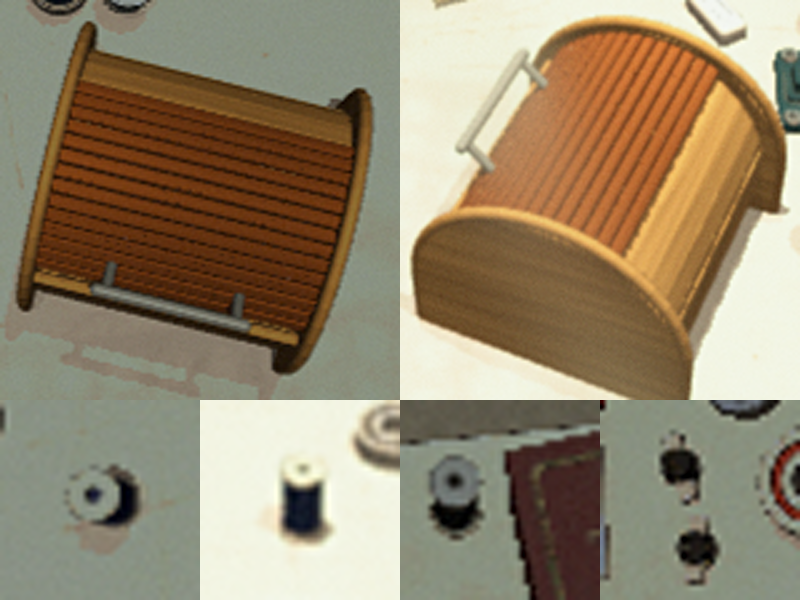

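The bar ends are at top pixels (315,238) and (374,253), and scene pixels (325,222) and (300,259). The blue spool's top face is at top (186.6,224.8), scene (362.4,178.6).

Run:
```python
from h import *
L,e1=tri(('t0.png',(314.9,238)),('s0.png',(324.6,221.6)))
Rr,e2=tri(('t0.png',(373.7,252.6)),('s0.png',(300.2,259.2)))
sp,e3=tri(('t0.png',(186.6,224.8)),('s0.png',(362.4,178.6)))
print(L,Rr,np.linalg.norm(L-Rr),e1,e2,'spool',sp,e3,onz('t0.png',(186.6,224.8),.048),onz('s0.png',(362.4,178.6),.048))
m=(L+Rr)/2; y=(L-Rr);y[2]=0;y/=np.linalg.norm(y);x=np.array([y[1],-y[0],0])
print('mid',m,'yaw',np.arctan2(x[1],x[0]))
a=np.arcsin((m[2]-.075)/.166);print('bar angle deg',np.degrees(a),'theta',a-np.radians(42))
ax=m+x*.166*np.cos(a);ax[2]=.075;print('axis',ax)
# check: cheek tops in top view: inner/outer cheek highest z=.22 at axis
for s in(-.144,.144):
  for d in(-.145,.145):
    X=ax+y*s+x*d; X[2]=.09; print(s,d,X.round(3),proj('t0.png',X).round(1),proj('s0.png',X).round(1))
```

```text
[0.4948982  0.00409175 0.18772029] [ 0.46402168 -0.13533233  0.19485274] 0.14298008667897485 0.002375308852434824 0.007606983169529532 spool [0.53566325 0.3459141  0.04574924] 0.0036488229959173776 [0.53370122 0.34479484 0.048     ] [0.53772986 0.34411405 0.048     ]
mid [ 0.47945994 -0.06562029  0.19128651] yaw -0.2179401991298976
bar angle deg 44.46883229536733 theta 0.04308925223372895
axis [ 0.59512054 -0.09123421  0.075     ]
-0.144 -0.145 [ 0.422 -0.2    0.09 ] [392.9 269. ] [277.5 306.3]
-0.144 0.145 [ 0.706 -0.263  0.09 ] [417.  161.4] [392.6 347.6]
0.144 -0.145 [0.485 0.081 0.09 ] [284.6 243.6] [327.1 227.4]
0.144 0.145 [0.768 0.018 0.09 ] [310.3 136.2] [431.4 259.2]
```

Request:
step_arm(
  moves=[
    [[190,-205,-110],[0,0,0],0],
    [[190,-205,-110],[0,0,0],0],
    [[190,-205,-110],[0,0,0],0],
    [[190,-205,-110],[0,0,0],0],
    [[190,-205,-110],[0,0,0],0],
    [[190,-205,-110],[0,0,0],0],
    [[190,-205,-110],[0,0,0],0],
    [[190,-205,-110],[0,0,0],0],
  ],
)

```text
clock: 0.77
tcp_pos: [0.2899, -0.2957, 0.3117]
orientation: [0.001, 0.989, 0.147, 0.001]
wrist_force: [-0.6, 0.8, 0.4]
finger_gap: 0.0005
grip_force: 0.0
```

```bash
python3 -c "
from h import *
st()"
```

```text
clock 0.7667
joint_pos [-9.9090e-01 -1.3300e-02 -6.8200e-02  1.5135e+00  1.5000e-03  1.8549e+00]
tcp_pos [ 0.2899 -0.2957  0.3117]
orientation [8.000e-04 9.891e-01 1.474e-01 1.200e-03]
wrist_force [-0.564   0.7869  0.3633]
finger_gap 0.0005
grip_force 0.0
```

Request:
step_arm(
  moves=[
    [[170,-195,0],[0,0,-1.06],0],
    [[170,-195,0],[0,0,-1.06],0],
    [[170,-195,0],[0,0,-1.06],0],
    [[170,-195,0],[0,0,-1.06],0],
    [[170,-195,0],[0,0,-1.06],0],
    [[170,-195,0],[0,0,-1.06],0],
    [[170,-195,0],[0,0,-1.06],0],
    [[170,-195,0],[0,0,-1.06],0],
  ],
)

```text
clock: 1.43
tcp_pos: [0.3958, -0.0612, 0.3085]
orientation: [-0.0, 0.795, 0.607, -0.0]
wrist_force: [0.0, 0.1, -0.1]
finger_gap: 0.0003
grip_force: 0.0
```

```bash
python3 -c "
from h import *
shot('wrist','w0.png');st();print(cal('w0.png')[2].round(3))"
```

```text
clock 1.4833
joint_pos [-3.5750e-01 -3.7600e-02 -9.9500e-02  1.5097e+00 -2.0000e-04  1.4762e+00]
tcp_pos [ 0.3954 -0.0624  0.3085]
orientation [-3.000e-04  7.937e-01  6.083e-01 -3.000e-04]
wrist_force [-0.5121 -0.4419 -0.1571]
finger_gap 0.0002
grip_force 0.0
[[ 0.965  0.255  0.069  0.412]
 [-0.264  0.931  0.251  0.002]
 [-0.    -0.26   0.966  0.483]
 [ 0.     0.     0.     1.   ]]
```

View pics/w0.png

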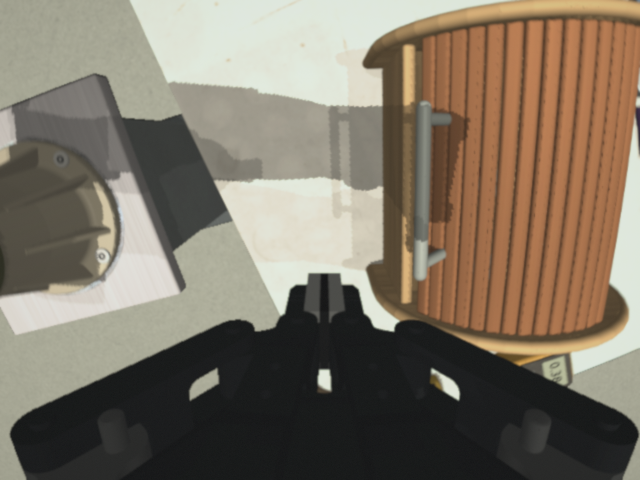

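The wrist view shows the bar from (425,103) to (420,278), still not turned completely. I'll refine the bar pose from it.

Run:
```python
from h import *
for z in(.186,.19):
  A=onz('w0.png',(425,103),z);B=onz('w0.png',(420.5,278),z)
  m=(A+B)/2;d=A-B;print(z,A,B,np.linalg.norm(d),'yaw',np.arctan2(-d[0],d[1]),m)
A=tri(('w0.png',(425,103)),('t0.png',(314.9,238)));B=tri(('w0.png',(420.5,278)),('t0.png',(373.7,252.6)));print(A,B)
```

```text
0.186 [0.49528966 0.00466179 0.186     ] [ 0.46234333 -0.13879869  0.186     ] 0.1471950095496302 yaw -0.22574009119012756 [ 0.4788165  -0.06706845  0.186     ]
0.19 [0.49417449 0.00462808 0.19      ] [ 0.46167185 -0.13690043  0.19      ] 0.14521274425033567 yaw -0.22574009119012742 [ 0.47792317 -0.06613617  0.19      ]
(array([0.49336403, 0.00421307, 0.19305439]), np.float64(0.0007827122471569564)) (array([ 0.46105185, -0.13679289,  0.19064457]), np.float64(0.001097681990485162))
```

Request:
step_arm(
  moves=[
    [[14,45,0],[0,0,-0.04],0],
    [[14,48,35],[0,0,-0.04],0],
    [[14,48,75],[0,0,-0.04],0],
    [[14,48,110],[0,0,-0.04],0],
    [[14,48,135],[0,0,-0.04],0],
    [[14,48,135],[0,0,-0.04],0],
    [[14,48,135],[0,0,-0.04],0],
  ],
)

```text
clock: 2.07
tcp_pos: [0.4438, -0.064, 0.1731]
orientation: [-0.001, 0.787, 0.617, -0.001]
wrist_force: [0.1, -0.0, 0.2]
finger_gap: -0.0001
grip_force: 0.0
```

Request:
step_arm(
  moves=[
    [[3,10,0],[0,0,0],0],
    [[3,18,-5],[0,0,0],0],
    [[3,28,-13],[0,0,0],0],
    [[3,40,-23],[0,0,0],0],
    [[3,52,-31],[0,0,0],0],
    [[3,65,-38],[0,0,0],0],
    [[3,78,-43],[0,0,0],0],
    [[3,90,-48],[0,0,0],0],
  ],
)

```text
clock: 2.73
tcp_pos: [0.5364, -0.0832, 0.2253]
orientation: [0.002, 0.787, 0.617, 0.002]
wrist_force: [0.3, 0.5, -0.5]
finger_gap: -0.0001
grip_force: 0.0
```

Request:
step_arm(
  moves=[
    [[0,15,-3],[0,0,0],0],
    [[0,30,-5],[0,0,0],0],
    [[0,45,-5],[0,0,0],0],
    [[0,60,-4],[0,0,0],0],
    [[0,75,-3],[0,0,0],0],
    [[0,90,0],[0,0,0],0],
    [[0,100,3],[0,0,0],0],
    [[0,110,7],[0,0,0],0],
  ],
)

```text
clock: 3.4
tcp_pos: [0.643, -0.1091, 0.2175]
orientation: [0.002, 0.787, 0.617, 0.001]
wrist_force: [0.5, 0.1, -0.6]
finger_gap: -0.0002
grip_force: 0.0
```

```bash
python3 -c "
from h import *
a=shot('wrist','w1.png');b=shot('scene','s1.png')
cv2.imwrite('pics/c1.png',np.hstack([cv2.resize(a,(400,300)),cv2.resize(b[120:420,200:600],(400,300))])[:,:,::-1]);st()"
```

```text
clock 3.5
joint_pos [-2.9120e-01  4.6450e-01  3.0930e-01  1.4134e+00 -1.0000e-04  1.5193e+00]
tcp_pos [ 0.6422 -0.109   0.2154]
orientation [9.000e-04 7.866e-01 6.175e-01 6.000e-04]
wrist_force [-0.3454  1.2552 -0.1696]
finger_gap 0.0002
grip_force 0.0
```

View pics/c1.png

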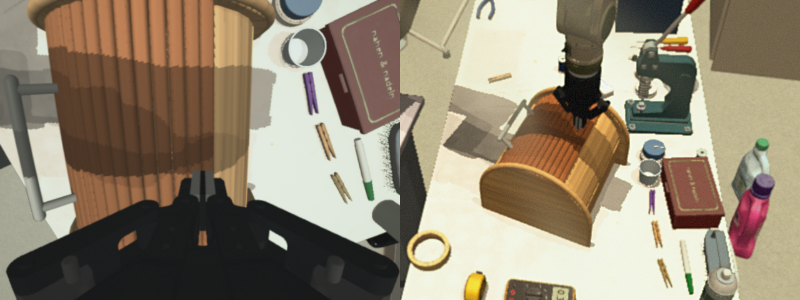

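The fingers slipped over the bar: in the wrist view it is still at the front, from (24,128) to (64,344). I'll straddle it with the fingers half open and drag it instead.

```bash
cat >> h.py <<'E'
YAW=-.224; AX=np.array([.597,-.0935,.075]); BX=np.array([np.cos(YAW),np.sin(YAW),0]); BY=np.array([-BX[1],BX[0],0])
def barang(f,uv):
    o,d=ray(f,uv); o=o-AX; p=np.array([o@BX,o[2]]);q=np.array([d@BX,d[2]])
    t=np.roots([q@q,2*p@q,p@p-.166**2]); 
    for k in np.real(t):
        w=p+k*q; print('bar',w.round(4),'deg',np.degrees(np.arctan2(w[1],-w[0])).round(1),'ywid',((o+k*d)@BY).round(4))
def tcpbin(s=None):
    s=s or telemetry.get_state(); v=np.array(s['tcp_pos'])-AX; print('TCPrel',np.round([v@BX,v@BY,v[2]],4))
E
python3 -c "
from h import *
for p in ((24,128),(64,344)): barang('w1.png',p)
for p in ((425,103),(420,278)): barang('w0.png',p)
tcpbin()"
```

```text
bar [-0.1277  0.1064] deg 39.8 ywid 0.07
bar [-0.1277  0.1064] deg 39.8 ywid 0.07
bar [-0.129   0.1104] deg 40.6 ywid -0.0709
bar [-0.129   0.1104] deg 40.6 ywid -0.0709
bar [-0.0481 -0.1589] deg -73.1 ywid 0.092
bar [-0.1215  0.1131] deg 42.9 ywid 0.073
bar [-0.0496 -0.1584] deg -72.6 ywid -0.1887
bar [-0.1221  0.1125] deg 42.7 ywid -0.0734
TCPrel [ 0.0475 -0.005   0.1404]
```

Request:
step_arm(
  moves=[
    [[0,0,-40],[0,0,-0.017],26],
    [[0,-40,-40],[0,0,-0.017],26],
    [[0,-80,-40],[0,0,-0.017],26],
    [[0,-120,-40],[0,0,-0.017],26],
    [[0,-160,-40],[0,0,-0.017],26],
    [[0,-172,-40],[0,0,-0.017],26],
    [[0,-172,-35],[0,0,-0.017],26],
    [[0,-172,-20],[0,0,-0.017],26],
  ],
)

```text
clock: 4.17
tcp_pos: [0.4744, -0.068, 0.2383]
orientation: [0.003, 0.781, 0.624, 0.002]
wrist_force: [0.7, -0.1, 0.4]
finger_gap: 0.0258
grip_force: 0.0
```

```bash
python3 -c "
from h import *
a=shot('wrist','w2.png');cv2.imwrite('pics/w2.png',a[:,:,::-1]);st();tcpbin()"
```

```text
clock 4.2167
joint_pos [-0.31    0.1147 -0.1204  1.3342 -0.      1.4831]
tcp_pos [ 0.4732 -0.0676  0.234 ]
orientation [6.000e-04 7.812e-01 6.243e-01 4.000e-04]
wrist_force [-1.8622  0.2545 -1.8039]
finger_gap 0.026
grip_force 0.0
TCPrel [-0.1265 -0.0022  0.159 ]
```

View pics/w2.png

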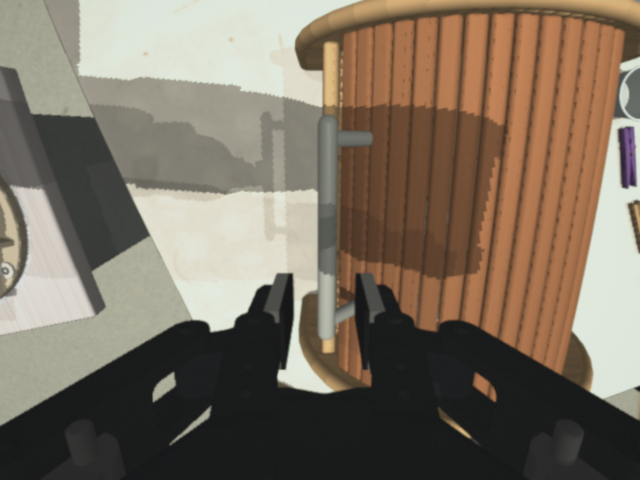

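The bar runs vertically at u≈327, centred between the fingertips at u≈292 and 358. I'll descend and close the fork loosely.

Request:
step_arm(
  moves=[
    [[0,0,30],[0,0,0],26],
    [[0,0,50],[0,0,0],26],
    [[0,0,62],[0,0,0],26],
    [[0,0,66],[0,0,0],26],
    [[0,0,66],[0,0,0],18],
    [[0,0,66],[0,0,0],18],
    [[0,0,66],[0,0,0],18],
  ],
  grip_force=20,
)

```text
clock: 4.8
tcp_pos: [0.4741, -0.0679, 0.1701]
orientation: [0.001, 0.781, 0.624, 0.001]
wrist_force: [-0.6, -0.8, 0.2]
finger_gap: 0.0177
grip_force: 0.0
```

Request:
step_arm(
  moves=[
    [[0,7,-6],[0,0,0],18],
    [[0,17,-14],[0,0,0],18],
    [[0,29,-23],[0,0,0],18],
    [[0,42,-31],[0,0,0],18],
    [[0,55,-38],[0,0,0],18],
    [[0,68,-43],[0,0,0],18],
    [[0,82,-47],[0,0,0],18],
    [[0,96,-51],[0,0,0],18],
  ],
)

```text
clock: 5.47
tcp_pos: [0.5681, -0.0891, 0.2217]
orientation: [0.001, 0.781, 0.624, 0.001]
wrist_force: [-0.4, -0.7, 0.1]
finger_gap: 0.0182
grip_force: 0.0
```

```bash
python3 -c "
from h import *
tcpbin();a=shot('wrist','w3.png');cv2.imwrite('pics/w3.png',cv2.resize(a,(400,300))[:,:,::-1])"
```

```text
TCPrel [-0.0291 -0.0021  0.1467]
```

View pics/w3.png

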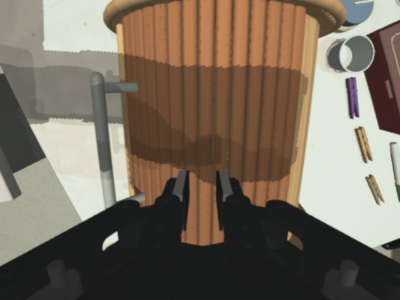

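The bar is still at the front, at about (154,120) in full-resolution pixels, so the fork missed it. I'll triangulate the bar height and check where the fingertips really are.

```bash
python3 -c "
from h import *
o=[('w0.png',(425,103)),('w1.png',(24,128)),('w2.png',(327,118)),('w3.png',(155,120)),('t0.png',(314.9,238)),('s0.png',(324.6,221.6))]
for i in range(5):
  for j in range(i+1,6):
    p,e=tri(o[i],o[j]); v=p-AX; print(o[i][0],o[j][0],p.round(4),round(e,4),'rel',np.round([v@BX,v@BY,v[2]],4))
# predicted tip pixel
s=telemetry.get_state();print(proj('w3.png',np.array(s['tcp_pos'])), s['tcp_pos'])
X=np.array([.4732,-.0676,.234]);print(proj('w2.png',X))
print(proj('w2.png',AX+BX*-.125+BZ) if 0 else proj('w2.png',AX-.125*BX+[0,0,.111]))
"
```

```text
w0.png w1.png [0.4942 0.003  0.1888] 0.0033 rel [-0.1217  0.0713  0.1138]
w0.png w2.png [0.4922 0.0045 0.1971] 0.0001 rel [-0.124   0.0723  0.1221]
w0.png w3.png [0.4935 0.0041 0.1922] 0.001 rel [-0.1226  0.0722  0.1172]
w0.png t0.png [0.4934 0.0042 0.1931] 0.0008 rel [-0.1228  0.0723  0.1181]
w0.png s0.png [0.4955 0.0049 0.187 ] 0.001 rel [-0.1209  0.0734  0.112 ]
w1.png w2.png [0.4921 0.0034 0.1862] 0.0029 rel [-0.1238  0.0712  0.1112]
w1.png w3.png [0.4888 0.004  0.1821] 0.0021 rel [-0.1272  0.071   0.1071]
w1.png t0.png [0.4935 0.0027 0.1878] 0.0022 rel [-0.1223  0.0708  0.1128]
w1.png s0.png [0.4968 0.0005 0.192 ] 0.0005 rel [-0.1186  0.0694  0.117 ]
w2.png w3.png [0.4923 0.0044 0.1895] 0.0007 rel [-0.1238  0.0722  0.1145]
w2.png t0.png [0.4919 0.004  0.2134] 0.0003 rel [-0.1241  0.0717  0.1384]
w2.png s0.png [0.4941 0.0053 0.1864] 0.0034 rel [-0.1223  0.0734  0.1114]
w3.png t0.png [0.4934 0.0037 0.1922] 0.0002 rel [-0.1226  0.0718  0.1172]
w3.png s0.png [0.4946 0.0034 0.1901] 0.004 rel [-0.1214  0.0717  0.1151]
t0.png s0.png [0.4949 0.0041 0.1877] 0.0024 rel [-0.1212  0.0725  0.1127]
[330.84676015 267.05081417] [ 0.57082618 -0.08998847  0.22194796]
[322.83053573 263.31113813]
[324.71604551 234.44331071]
```

Request:
step_arm(
  moves=[
    [[0,-15,-30],[0,0,0],18],
    [[0,-55,-30],[0,0,0],10],
    [[0,-95,-30],[0,0,0],0],
    [[0,-130,-30],[0,0,0],0],
    [[0,-132,5],[0,0,0],0],
    [[0,-132,40],[0,0,0],0],
    [[0,-132,70],[0,0,0],0],
    [[0,-132,72],[0,0,0],0],
  ],
)

```text
clock: 6.18
tcp_pos: [0.4342, -0.0585, 0.1441]
orientation: [-0.003, 0.781, 0.624, -0.002]
wrist_force: [-1.3, 0.1, -0.9]
finger_gap: -0.0001
grip_force: 0.0
```

```bash
python3 -c "
from h import *
tcpbin();st()"
```

```text
TCPrel [-0.1665 -0.002   0.0691]
clock 6.1833
joint_pos [-3.1740e-01  8.2300e-02 -3.7990e-01  1.1154e+00 -1.0000e-04  1.4755e+00]
tcp_pos [ 0.4342 -0.0585  0.1441]
orientation [-0.0028  0.7811  0.6244 -0.0019]
wrist_force [-1.3279  0.1458 -0.8719]
finger_gap -0.0001
grip_force 0.0
```

Request:
step_arm(
  moves=[
    [[0,20,0],[0,0,0],0],
    [[0,30,0],[0,0,0],0],
    [[0,38,0],[0,0,0],0],
    [[0,46,-8],[0,0,0],0],
    [[0,54,-17],[0,0,0],0],
    [[0,62,-26],[0,0,0],0],
    [[0,75,-36],[0,0,0],0],
    [[0,88,-45],[0,0,0],0],
  ],
)

```text
clock: 6.85
tcp_pos: [0.5237, -0.079, 0.1955]
orientation: [0.0, 0.781, 0.624, -0.0]
wrist_force: [-2.4, 0.7, 0.2]
finger_gap: 0.0
grip_force: 1.3
```

```bash
python3 -c "
from h import *
tcpbin();st();a=shot('wrist','w4.png');cv2.imwrite('pics/w4.png',cv2.resize(a,(400,300))[:,:,::-1])"
```

```text
TCPrel [-0.0747 -0.0021  0.1205]
clock 6.85
joint_pos [-3.0110e-01  2.2600e-01 -7.9000e-02  1.2655e+00 -2.0000e-04  1.4916e+00]
tcp_pos [ 0.5237 -0.079   0.1955]
orientation [ 1.000e-04  7.811e-01  6.245e-01 -1.000e-04]
wrist_force [-2.4303  0.6823  0.2304]
finger_gap 0.0
grip_force 1.2665
```

View pics/w4.png

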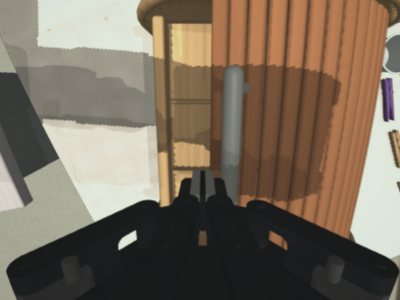

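The cover is moving now: the bar is at (235,100) in this picture, held against the fingers, with the gap opening on its left. Next I'll continue the arc.

Request:
step_arm(
  moves=[
    [[0,14,-7],[0,0,0],0],
    [[0,28,-12],[0,0,0],0],
    [[0,43,-15],[0,0,0],0],
    [[0,57,-17],[0,0,0],0],
    [[0,72,-18],[0,0,0],0],
    [[0,86,-17],[0,0,0],0],
    [[0,100,-15],[0,0,0],0],
    [[0,114,-12],[0,0,0],0],
  ],
)

```text
clock: 7.57
tcp_pos: [0.636, -0.1044, 0.207]
orientation: [0.001, 0.781, 0.624, 0.001]
wrist_force: [-1.7, 1.0, 2.2]
finger_gap: -0.0
grip_force: 1.1
```

Request:
step_arm(
  moves=[
    [[0,10,3],[0,0,0],0],
    [[0,19,6],[0,0,0],0],
    [[0,27,10],[0,0,0],0],
    [[0,34,14],[0,0,0],0],
    [[0,39,17],[0,0,0],0],
    [[0,43,19],[0,0,0],0],
  ],
)

```text
clock: 8.07
tcp_pos: [0.679, -0.1143, 0.1874]
orientation: [0.002, 0.781, 0.624, 0.001]
wrist_force: [-0.6, -0.5, 4.1]
finger_gap: 0.0002
grip_force: 2.1
```

```bash
python3 -c "
from h import *
tcpbin();st()"
```

```text
TCPrel [ 0.0845 -0.002   0.1124]
clock 8.0667
joint_pos [-2.8310e-01  5.4510e-01  3.7100e-01  1.3923e+00 -2.0000e-04  1.5098e+00]
tcp_pos [ 0.679  -0.1143  0.1874]
orientation [0.0019 0.7811 0.6244 0.0012]
wrist_force [-0.5777 -0.5302  4.0991]
finger_gap 0.0002
grip_force 2.1327
```

Request:
step_arm(
  moves=[
    [[0,3,0],[0,0,0],0],
    [[0,6,1],[0,0,0],0],
    [[0,9,2],[0,0,0],0],
    [[0,12,3],[0,0,0],0],
    [[0,12,3],[0,0,0],0],
  ],
)

```text
clock: 8.48
tcp_pos: [0.6889, -0.1162, 0.1824]
orientation: [-0.0, 0.781, 0.624, -0.0]
wrist_force: [-0.1, -0.3, 0.4]
finger_gap: -0.0002
grip_force: 0.0
```

Request:
step_arm(
  moves=[
    [[0,3,0],[0,0,0],0],
    [[0,6,1],[0,0,0],0],
    [[0,8,1],[0,0,0],0],
    [[0,8,1],[0,0,0],0],
  ],
)

```text
clock: 8.82
tcp_pos: [0.6968, -0.1181, 0.1816]
orientation: [-0.0, 0.781, 0.624, -0.0]
wrist_force: [-0.4, 0.4, -0.1]
finger_gap: -0.0001
grip_force: 0.0
```

```bash
python3 -c "
from h import *
tcpbin();st();a=shot('wrist','w5.png');b=shot('scene','s5.png');c=shot('top','t5.png')
cv2.imwrite('pics/c5.png',np.hstack([cv2.resize(a,(400,300)),cv2.resize(b[180:380,260:460],(400,400))[:300]])[:,:,::-1])"
```

```text
TCPrel [ 0.1027 -0.0018  0.1066]
clock 8.8167
joint_pos [-2.8130e-01  5.9130e-01  4.3450e-01  1.4141e+00 -1.0000e-04  1.5115e+00]
tcp_pos [ 0.6968 -0.1181  0.1816]
orientation [-0.000e+00  7.811e-01  6.244e-01 -1.000e-04]
wrist_force [-0.4251  0.3555 -0.1141]
finger_gap -0.0001
grip_force 0.0
```

View pics/c5.png

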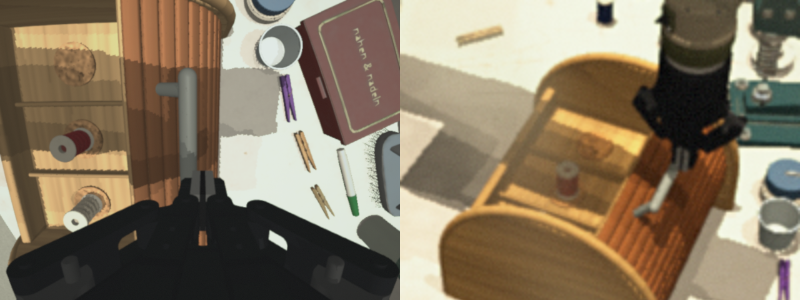

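The cover is well back, with the bar's upper end at w5 (299,112). The left (+y) compartment is empty, its pad at w5 (120,99), with the red spool in the middle and the cream one on the right. I'll measure the bar angle and pad position.

```bash
python3 -c "
from h import *
for p in ((299,114),(299,250)): barang('w5.png',p)
i=cv2.imread('pics/w5.png')
p=onz('w5.png',(120,99),.098);v=p-AX;print('pad',p,v@BX,v@BY)
e=AX-.035*BX+.086*BY;e[2]=.098;print('exp',e,proj('w5.png',e))
# bin_floor assumed at axis x; 
for f in('t5.png','s5.png'):print(f,proj(f,AX+.1*BX+.07*BY+[0,0,.133]))
"
```

```text
bar [ 0.0735 -0.1488] deg -116.3 ywid 0.086
bar [0.0924 0.1379] deg 123.8 ywid 0.0712
bar [ 0.071 -0.15 ] deg -115.3 ywid -0.0768
bar [0.0917 0.1384] deg 123.5 ywid 0.0173
pad [0.57840489 0.00183427 0.098     ] -0.03930728368595716 0.08882194729860177
exp [ 0.58197772 -0.00187396  0.098     ] [126.36614474 103.04377737]
t5.png [337.68557068 147.01357065]
s5.png [409.56082693 242.6427052 ]
```

```bash
python3 -c "
from h import *
t=np.array([.6968,-.1181,.1816])
for dz in(0,.01,.02,.03): print(dz,proj('s5.png',t+[0,0,dz]),proj('w5.png',t+[0,0,dz]))
for a in(120,124,127):
  A=np.radians(a);print(a,[proj('s5.png',AX-np.cos(A)*.166*BX+y*BY+[0,0,.166*np.sin(A)]).round(0) for y in(-.074,0,.074)])
b=cv2.imread('pics/s5.png')[215:295,350:450];a=cv2.imread('pics/w5.png')[230:350,250:400]
cv2.imwrite('pics/c6.png',np.hstack([cv2.resize(b,(500,400),interpolation=2),cv2.resize(a,(300,400)) if 0 else cv2.resize(a,(300,240)).repeat(1,0) if 0 else cv2.resize(a,(300,400))]))"
```

```text
0 [399.40788283 271.81658047] [325.3852467  266.31203401]
0.01 [399.71182833 268.95761597] [325.46734355 273.58915585]
0.02 [400.01919471 266.06780014] [325.55880446 281.7027914 ]
0.03 [400.33004173 263.14661421] [325.66130445 290.80389245]
120 [array([381., 281.]), array([393., 258.]), array([404., 236.])]
124 [array([385., 284.]), array([396., 261.]), array([407., 239.])]
127 [array([388., 287.]), array([399., 263.]), array([410., 242.])]
```

View pics/c6.png

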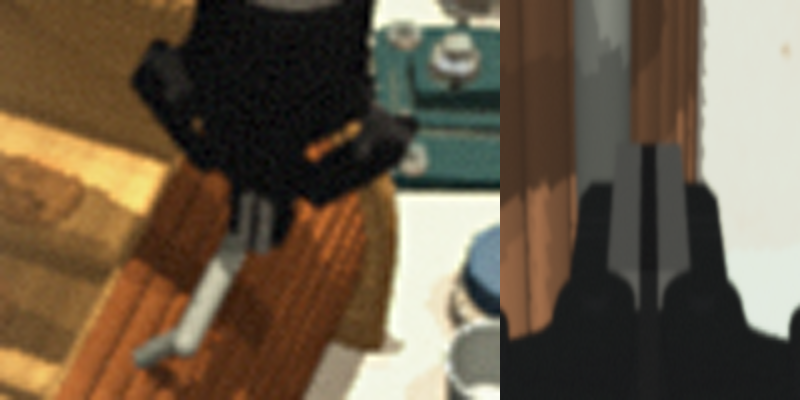

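The fingers rode over the bar near the end and now sit behind it; the real tips are about 25 mm short of the stated TCP. The bar is at about 124.5°, so I'll go round to its front and push the last few degrees, deeper this time.

Request:
step_arm(
  moves=[
    [[0,0,-35],[0,0,0],0],
    [[0,0,-55],[0,0,0],0],
    [[0,-40,-55],[0,0,0],0],
    [[0,-42,-55],[0,0,0],0],
    [[0,-42,-20],[0,0,0],0],
    [[0,-42,3],[0,0,0],0],
    [[0,-42,5],[0,0,0],0],
    [[0,-42,5],[0,0,0],0],
  ],
)

```text
clock: 9.63
tcp_pos: [0.6541, -0.1084, 0.1757]
orientation: [-0.001, 0.781, 0.624, -0.001]
wrist_force: [-0.1, -0.2, 1.3]
finger_gap: 0.0003
grip_force: 0.0
```

Request:
step_arm(
  moves=[
    [[0,6,2],[0,0,0],0],
    [[0,12,5],[0,0,0],0],
    [[0,16,8],[0,0,0],0],
    [[0,20,10],[0,0,0],0],
    [[0,24,12],[0,0,0],0],
    [[0,27,13],[0,0,0],0],
  ],
)

```text
clock: 10.13
tcp_pos: [0.6734, -0.1129, 0.1714]
orientation: [-0.004, 0.781, 0.624, -0.004]
wrist_force: [-45.7, 9.6, 46.8]
finger_gap: 0.0
grip_force: 32.7
```

Hard against the back stop; I'll back off at once.

Request:
step_arm(
  moves=[
    [[0,-10,-14],[0,0,0],0],
    [[0,-15,-40],[0,0,0],0],
    [[0,-15,-80],[0,0,0],0],
    [[0,-15,-120],[0,0,0],0],
    [[-20,-15,-130],[0,0,0],0],
    [[-20,-15,-130],[0,0,0],0],
  ],
)

```text
clock: 10.63
tcp_pos: [0.6649, -0.1339, 0.3001]
orientation: [0.005, 0.782, 0.624, 0.002]
wrist_force: [0.5, -0.5, 0.0]
finger_gap: -0.0001
grip_force: 0.0
```

```bash
python3 -c "
from h import *
st();a=shot('wrist','w6.png');tcpbin()"
```

```text
clock 10.6333
joint_pos [-3.1620e-01  5.3940e-01  6.3630e-01  1.6570e+00 -1.4000e-03  1.4781e+00]
tcp_pos [ 0.6649 -0.1339  0.3001]
orientation [0.0049 0.7815 0.6238 0.0023]
wrist_force [ 0.4852 -0.5026  0.0094]
finger_gap -0.0001
grip_force 0.0
TCPrel [ 0.0745 -0.0232  0.2222]
```

View pics/w6.png

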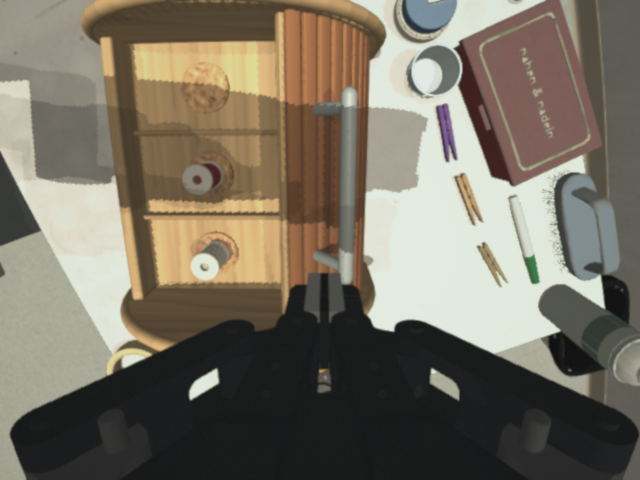

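The w6 view shows the cover fully back with the bar at u≈348. The empty pad is at (205,88), and the red and cream spools are still standing. I have now viewed 11 pictures, one over the limit of 10, so from here I'll work only from numbers.

```bash
python3 -c "
from h import *
for p in ((348,92),(346,280)): barang('w6.png',p)
i=cv2.cvtColor(cv2.imread('pics/w6.png'),cv2.COLOR_BGR2HSV)
p=onz('w6.png',(205,88),.098);v=p-AX;print('pad',p,v@BX,v@BY)
print(tri(('w5.png',(120,99)),('w6.png',(205,88))))
for n,uv in(('red',(200,180)),('cream',(207,266))):
  p=onz('w6.png',uv,.140);v=p-AX;print(n,p,v@BX,v@BY)
s=st();S=np.array([.5355,.345,.3]);print(totool(S-np.array(s['tcp_pos']),s))
"
```

```text
bar [ 0.1112 -0.1233] deg -132.0 ywid 0.0966
bar [0.0919 0.1383] deg 123.6 ywid 0.0692
bar [ 0.1125 -0.122 ] deg -132.7 ywid -0.1787
bar [0.0926 0.1377] deg 123.9 ywid -0.0688
pad [ 0.57659414 -0.00079249  0.098     ] -0.04048930533628812 0.08585859365175053
(array([0.57502831, 0.00178825, 0.09159219]), np.float64(0.002827924953452491))
red [ 0.55952107 -0.0847539   0.14      ] -0.03848536912755749 0.00020234519570040013
cream [ 0.54017734 -0.16719623  0.14      ] -0.039032791476621975 -0.08447715466446372
clock 10.6833
joint_pos [-3.1520e-01  5.4080e-01  6.3160e-01  1.6549e+00 -3.0000e-04  1.4792e+00]
tcp_pos [ 0.6645 -0.1326  0.2972]
orientation [0.0029 0.7816 0.6238 0.0017]
wrist_force [ 0.4182 -0.0351  0.0858]
finger_gap 0.0005
grip_force 0.0
[ 0.43715031 -0.23166403 -0.0047071 ]
```

Request:
step_arm(
  moves=[
    [[240,-130,-10],[0,0,0],60],
    [[240,-130,-10],[0,0,0],60],
    [[240,-130,-10],[0,0,0],60],
    [[240,-130,-10],[0,0,0],60],
    [[240,-130,-10],[0,0,0],60],
    [[240,-130,-10],[0,0,0],60],
    [[240,-130,-10],[0,0,0],60],
    [[240,-130,-10],[0,0,0],60],
  ],
)

```text
clock: 11.35
tcp_pos: [0.587, 0.1372, 0.3037]
orientation: [-0.001, 0.779, 0.627, 0.0]
wrist_force: [-0.1, 0.1, 0.2]
finger_gap: 0.0602
grip_force: 0.0
```

Request:
step_arm(
  moves=[
    [[150,-100,60],[0,0,0],60],
    [[150,-100,60],[0,0,0],60],
    [[150,-100,60],[0,0,0],60],
    [[150,-100,60],[0,0,0],60],
    [[150,-100,60],[0,0,0],60],
    [[150,-100,60],[0,0,0],60],
    [[150,-100,60],[0,0,0],60],
  ],
)

```text
clock: 11.93
tcp_pos: [0.5234, 0.3009, 0.2424]
orientation: [-0.0, 0.78, 0.625, -0.001]
wrist_force: [0.5, -0.3, 0.0]
finger_gap: 0.0603
grip_force: 0.0
```

```bash
cat >> h.py <<'E'
def blue(f,im,box=None):
    hsv=cv2.cvtColor(im,cv2.COLOR_RGB2HSV); m=cv2.inRange(hsv,(100,70,15),(130,255,140))
    n,l,stt,c=cv2.connectedComponentsWithStats(m)
    for k in range(1,n):
        if stt[k,4]>60: print('blue',stt[k],c[k].round(1))
E
python3 -c "
from h import *
s=st();a=shot('wrist','w7.png');blue('w7',a)
for z in(.0,.048): print(proj('w7.png',[.5355,.345,z]))"
```

```text
clock 11.9333
joint_pos [ 3.8910e-01  3.6780e-01  2.2890e-01  1.4345e+00 -5.0000e-04  2.1794e+00]
tcp_pos [0.5234 0.3009 0.2424]
orientation [-1.000e-04  7.803e-01  6.254e-01 -1.300e-03]
wrist_force [ 0.5223 -0.3289  0.0014]
finger_gap 0.0603
grip_force 0.0
blue [ 18   0  18  27 320] [26.4 12.5]
blue [ 0 25  7 16 64] [ 1.9 34.4]
blue [580 329  22  32 259] [587.2 343. ]
[326.79650683 151.73608963]
[327.08737719 154.1175376 ]
```

```bash
python3 -c "
from h import *
g=cv2.imread('pics/w7.png');G=cv2.cvtColor(g,cv2.COLOR_BGR2GRAY)
c=proj('w7.png',[.5355,.345,.048]);r=np.linalg.norm(proj('w7.png',[.55,.345,.048])-c);print(c,r)
x0,y0=int(c[0])-50,int(c[1])-50;w=cv2.GaussianBlur(G[y0:y0+100,x0:x0+100],(3,3),0)
h=cv2.HoughCircles(w,cv2.HOUGH_GRADIENT_ALT,1,8,param1=60,param2=.5,minRadius=3,maxRadius=35);print(None if h is None else (h[0]+[x0,y0,0]).round(1))
print(cv2.resize(w,(20,20),interpolation=cv2.INTER_AREA))
m=(w<110).astype('uint8');n,l,s,cc=cv2.connectedComponentsWithStats(m);print([(s[k],(cc[k]+[x0,y0]).round(1)) for k in range(1,n) if s[k,4]>8])
"
```

```text
[327.08737719 154.1175376 ] 14.551636513307505
[[325.  154.   13.6]]
[[207 206 206 207 206 206 206 207 207 206 206 206 206 203 205 206 206 206
  206 206]
 [207 207 207 206 207 207 207 207 207 207 207 207 206 207 205 206 206 206
  206 206]
 [207 207 207 207 207 207 207 206 207 207 207 207 207 207 207 207 207 207
  204 181]
 [207 207 207 207 207 207 207 207 207 207 207 207 207 207 207 207 207 200
  162 138]
 [207 207 207 207 207 207 207 207 207 207 207 207 207 207 207 204 182 148
  138 138]
 [207 207 207 207 207 205 203 207 207 207 207 207 207 207 205 173 142 138
  137 138]
 [208 208 207 207 207 205 195 201 205 198 181 192 204 206 175 139 137 136
  137 138]
 [207 207 207 207 204 195 191 189 191 188 174 149 174 189 141 139 138 136
  137 139]
 [207 207 208 207 200 194 192 193 207 207 207 193 145 143 138 138 139 138
  138 139]
 [207 207 207 207 200 193 191 204 199 129 170 181 139 139 139 138 139 139
  138 139]
 [207 207 207 207 204 194 190 205 192  96 117 143 134 140 139 138 138 138
  138 138]
 [200 207 207 207 207 190 161 192 197 150 141 140 133 140 139 139 138 137
  137 136]
 [194 205 207 207 206 157 139 145 144 140 138 131 137 139 138 137 137 138
  138 139]
 [195 206 207 206 191 149 138 139 138 134 133 136 138 138 138 139 139 138
  137 139]
 [196 204 191 156 142 138 138 137 137 137 130 135 138 139 140 139 139 139
  138 138]
 [181 158 140 138 137 135 136 137 138 139 136 135 138 138 140 140 139 139
  138 137]
 [139 136 134 136 137 138 138 138 138 139 139 137 138 139 140 139 139 136
  133 137]
 [137 138 138 138 138 139 138 138 138 138 139 138 137 138 135 136 132 125
  123 128]
 [139 138 138 138 138 139 138 138 138 138 137 130 125 124 123 124 124 122
  122 123]
 [139 138 138 139 139 139 138 138 138 137 127 123 123 122 122 124 124 123
  122 122]]
[(array([45, 47,  7,  8, 44], dtype=int32), array([325.2, 154.5]))]
```

```bash
python3 -c "
from h import *
s=telemetry.get_state();p=onz('w7.png',(325.1,154.2),.048);print(p);print(totool(p-np.array(s['tcp_pos']),s)*1000)"
```

```text
[0.5335441  0.34535326 0.048     ]
[ 46.48983246  -0.78741209 195.11894956]
```

Request:
step_arm(
  moves=[
    [[46,-1,0],[0,0,0],60],
    [[46,-1,40],[0,0,0],60],
    [[46,-1,80],[0,0,0],60],
    [[46,-1,120],[0,0,0],60],
    [[46,-1,160],[0,0,0],60],
    [[46,-1,195],[0,0,0],60],
    [[46,-1,220],[0,0,0],60],
    [[46,-1,231],[0,0,0],60],
  ],
)

```text
clock: 12.65
tcp_pos: [0.5321, 0.3422, 0.0087]
orientation: [-0.0, 0.782, 0.623, -0.003]
wrist_force: [-0.7, -0.3, -0.4]
finger_gap: 0.0596
grip_force: 0.0
```

Request:
step_arm(
  moves=[
    [[0,0,0],[0,0,0],45],
    [[0,0,0],[0,0,0],35],
    [[0,0,0],[0,0,0],20],
    [[0,0,0],[0,0,0],20],
    [[0,0,0],[0,0,0],20],
    [[0,0,0],[0,0,0],20],
  ],
  grip_force=25,
)

```text
clock: 13.15
tcp_pos: [0.5355, 0.3462, 0.016]
orientation: [0.001, 0.781, 0.624, 0.002]
wrist_force: [-0.2, -1.2, 6.9]
finger_gap: 0.0199
grip_force: 4.2
```

```bash
python3 -c "
from h import *
st()"
```

```text
clock 13.15
joint_pos [ 4.483e-01  5.333e-01 -8.140e-02  9.510e-01 -3.000e-04  2.241e+00]
tcp_pos [0.5355 0.3462 0.016 ]
orientation [7.000e-04 7.811e-01 6.245e-01 2.500e-03]
wrist_force [-0.2402 -1.2328  6.8625]
finger_gap 0.0199
grip_force 4.2261
```

```bash
python3 -c "
from h import *
a=shot('wrist','w8.png');t=shot('top','t8.png');sc=shot('scene','s8.png')
for f in('w8.png','t8.png','s8.png'):print(f,[proj(f,[.5335,.3453,z]).round(0) for z in(0,.016,.048)])
b=cv2.cvtColor(a,cv2.COLOR_RGB2GRAY)
print(cv2.resize(b[200:330,250:410],(27,22),interpolation=cv2.INTER_AREA))
hs=cv2.cvtColor(a,cv2.COLOR_RGB2HSV);m=cv2.inRange(hs,(100,60,15),(135,255,150))
print((cv2.resize(m[200:330,250:410],(27,22),interpolation=cv2.INTER_AREA)//26))
"
```

```text
w8.png [array([322., 258.]), array([322., 269.]), array([322., 295.])]
t8.png [array([191., 226.]), array([189., 226.]), array([186., 225.])]
s8.png [array([361., 190.]), array([361., 186.]), array([361., 178.])]
[[218 218 217 222 227 226 215 167 159 159 158 159 159 160 160 159 158 158
  158 157 157 157 155 157 157 157 155]
 [218 218 217 219 223 215 163 159 159 159 159 159 159 159 159 159 158 156
  157 157 157 156 152 153 155 155 156]
 [218 217 217 217 215 160 137 153 159 159 159 159 159 158 157 149 154 156
  156 153 142 139 143 148 158 158 157]
 [214 207 216 209 150 122 121 135 154 158 159 156 140 147 141 126 125 143
  152 140 139 139 140 139 142 155 157]
 [137 138 148 134 130 127 121 128 132 142 155 139 120 115 112 109 111 115
  139 140 140 139 140 140 137 144 155]
 [130 130 129 130 130 130 127 126 129 124 121 118 111 111 111 110 111 121
  139 140 139 139 140 141 138 136 142]
 [130 130 130 130 130 130 130 126 121 112 108  96  86  93 106 110 110 117
  139 139 139 140 140 141 139 137 138]
 [131 130 130 130 130 130 130 123 109  97  57  38  36  37  51  94 110 118
  138 139 140 140 140 
[... 2154 characters left out ...]
 0 0 0 0 0 0 0]
 [0 0 0 0 0 0 0 0 4 9 9 9 6 3 3 3 3 0 0 0 0 0 0 0 0 0 0]
 [0 0 0 0 0 0 0 0 4 9 6 1 0 0 0 0 0 0 0 0 0 0 0 0 0 0 0]
 [0 0 0 0 0 0 0 0 3 6 0 0 0 0 0 0 0 0 0 0 0 0 0 0 0 0 0]
 [0 0 0 0 0 0 0 0 0 0 0 0 0 0 0 0 0 0 0 0 0 0 0 0 0 0 0]
 [0 0 0 0 0 0 0 0 0 0 0 0 0 0 0 0 0 0 0 0 0 0 0 0 0 0 0]
 [0 0 0 0 0 0 0 0 0 0 0 0 0 6 5 0 0 0 0 0 0 0 0 0 0 0 0]
 [0 0 0 0 0 0 0 0 0 0 0 0 0 0 0 0 0 0 0 0 0 0 0 0 0 0 0]
 [0 0 0 0 0 0 0 0 0 0 0 0 0 0 0 0 0 0 0 0 0 0 0 0 0 0 0]
 [0 0 0 0 0 0 0 0 0 0 0 0 0 0 0 0 0 0 0 0 0 0 0 0 0 0 0]
 [0 0 0 0 0 0 0 0 0 0 0 0 0 0 0 0 0 0 0 0 0 0 0 0 0 0 0]
 [0 0 0 0 0 0 0 0 0 0 0 0 0 0 0 0 0 0 0 0 0 0 0 0 0 0 0]
 [0 0 0 0 0 0 0 0 0 0 0 0 0 0 0 0 0 0 0 0 0 0 0 0 0 0 0]]
```

The spool's top disc sits under the fingertips: they rest on it with the TCP at 16 mm. So the real tips are about 32 mm behind the reported TCP. I'll lift, open and re-measure the spool.

Request:
step_arm(
  moves=[
    [[0,0,-12],[0,0,0],20],
    [[0,0,-40],[0,0,0],30],
    [[0,0,-80],[0,0,0],62],
    [[0,0,-120],[0,0,0],62],
    [[-40,0,-160],[0,0,0],62],
    [[-40,0,-180],[0,0,0],62],
    [[-40,0,-180],[0,0,0],62],
  ],
)

```text
clock: 13.88
tcp_pos: [0.5276, 0.306, 0.2018]
orientation: [0.002, 0.781, 0.624, 0.006]
wrist_force: [0.7, 0.7, 1.6]
finger_gap: 0.062
grip_force: 0.0
```

```bash
cat > sp.py <<'E'
from h import *
def find(f,X,zt=.048):
    a=shot('wrist',f);s=st();G=cv2.cvtColor(a,cv2.COLOR_RGB2GRAY)
    c=proj(f,X);x0,y0=int(c[0])-60,int(c[1])-60;w=cv2.GaussianBlur(G[max(y0,0):y0+120,x0:x0+120],(3,3),0)
    h=cv2.HoughCircles(w,cv2.HOUGH_GRADIENT_ALT,1,8,param1=60,param2=.5,minRadius=8,maxRadius=35)
    n,l,q,cc=cv2.connectedComponentsWithStats((w<110).astype('uint8'));print('exp',c,'dark',[(q[k,2:],(cc[k]+[x0,max(y0,0)]).round(1)) for k in range(1,n) if 8<q[k,4]<4000])
    if h is None: return print('no circle')
    for k in h[0]:
        uv=k[:2]+[x0,max(y0,0)];p=onz(f,uv,zt);print(uv,k[2],p.round(4),'tool mm',(totool(p-np.array(s['tcp_pos']),s)*1000).round(1))
E
python3 -c "
from sp import *
find('w9.png',[.5335,.3453,.048])"
```

```text
clock 13.9333
joint_pos [ 3.9530e-01  3.7310e-01  1.3070e-01  1.3185e+00 -2.0000e-04  2.1892e+00]
tcp_pos [0.5271 0.3065 0.1987]
orientation [0.0014 0.7814 0.624  0.0047]
wrist_force [ 0.5707  0.48   -0.7144]
finger_gap 0.0621
grip_force 0.0
exp [319.52528975 164.87394695] dark [(array([ 9,  9, 69], dtype=int32), array([319.9, 165.1]))]
[319. 165.] 16.81565 [0.533  0.3453 0.048 ] tool mm [ 38.3  -4.1 150.9]
[275. 176.] 14.989465 [0.4921 0.3446 0.048 ] tool mm [ 28.5 -43.8 150.6]
```

Request:
step_arm(
  moves=[
    [[40,-2,0],[0,0,0],62],
    [[40,-2,40],[0,0,0],62],
    [[40,-2,80],[0,0,0],62],
    [[40,-2,120],[0,0,0],62],
    [[40,-2,150],[0,0,0],62],
    [[40,-2,165],[0,0,0],62],
    [[40,-2,170],[0,0,0],62],
    [[40,-2,170],[0,0,0],62],
  ],
)

```text
clock: 14.6
tcp_pos: [0.5299, 0.3453, 0.0207]
orientation: [-0.0, 0.781, 0.625, -0.002]
wrist_force: [-0.5, -0.2, 0.3]
finger_gap: 0.0621
grip_force: 0.0
```

```bash
python3 -c "
from h import *
s=st();print(totool(np.array([.533,.3453,.0])-np.array(s['tcp_pos']),s)*1000)"
```

```text
clock 14.6
joint_pos [ 4.5070e-01  5.2740e-01 -7.8500e-02  9.6880e-01 -1.0000e-04  2.2431e+00]
tcp_pos [0.5299 0.3453 0.0207]
orientation [-4.000e-04  7.810e-01  6.246e-01 -1.900e-03]
wrist_force [-0.457  -0.2191  0.3358]
finger_gap 0.0621
grip_force 0.0
[ 0.76103259  3.10580956 20.73549819]
```

Request:
step_arm(
  moves=[
    [[0,3,10],[0,0,0],62],
    [[0,3,18],[0,0,0],62],
    [[0,3,24],[0,0,0],62],
    [[0,3,26],[0,0,0],62],
    [[0,3,26],[0,0,0],62],
  ],
)

```text
clock: 15.02
tcp_pos: [0.5342, 0.3449, -0.0034]
orientation: [-0.0, 0.781, 0.624, -0.0]
wrist_force: [-0.2, 0.0, 0.2]
finger_gap: 0.062
grip_force: 0.0
```

Request:
step_arm(
  moves=[
    [[0,-1,5],[0,0,0],62],
    [[0,-1,9],[0,0,0],62],
    [[0,-1,9],[0,0,0],45],
    [[0,-1,9],[0,0,0],36],
    [[0,-1,9],[0,0,0],20],
    [[0,-1,9],[0,0,0],15],
    [[0,-1,9],[0,0,0],15],
    [[0,-1,9],[0,0,0],15],
  ],
  grip_force=25,
)

```text
clock: 15.68
tcp_pos: [0.5336, 0.3453, -0.0119]
orientation: [0.0, 0.781, 0.624, 0.0]
wrist_force: [-0.4, 0.2, -0.1]
finger_gap: 0.0284
grip_force: 24.7
```

Gripped at 28.4 mm opening with 25 N. Now lift and carry over.

Request:
step_arm(
  moves=[
    [[0,0,-20],[0,0,0],15],
    [[0,0,-55],[0,0,0],15],
    [[0,0,-95],[0,0,0],15],
    [[0,0,-135],[0,0,0],15],
    [[0,0,-175],[0,0,0],15],
    [[0,0,-215],[0,0,0],15],
    [[0,0,-250],[0,0,0],15],
    [[0,0,-270],[0,0,0],15],
  ],
)

```text
clock: 16.35
tcp_pos: [0.5344, 0.3458, 0.2633]
orientation: [0.001, 0.781, 0.624, 0.003]
wrist_force: [1.0, 0.5, -0.1]
finger_gap: 0.0284
grip_force: 24.8
```

Request:
step_arm(
  moves=[
    [[-30,11,0],[0,0,0],15],
    [[-65,24,0],[0,0,0],15],
    [[-102,37,0],[0,0,0],15],
    [[-139,51,0],[0,0,0],15],
    [[-176,64,0],[0,0,0],15],
    [[-213,78,0],[0,0,0],15],
    [[-250,91,0],[0,0,0],15],
    [[-280,103,0],[0,0,0],15],
  ],
)

```text
clock: 17.02
tcp_pos: [0.5721, 0.0469, 0.2582]
orientation: [0.0, 0.781, 0.624, -0.0]
wrist_force: [0.8, 0.5, 0.0]
finger_gap: 0.028
grip_force: 24.8
```

```bash
python3 -c "
from h import *
s=st();a=shot('wrist','w10.png')
t=AX-.0395*BX+.086*BY;t[2]=.086;print(t,totool(t-np.array(s['tcp_pos']),s)*1000)
print('pad exp px',proj('w10.png',[t[0],t[1],.098]))
# cork pad mask: darker blob; print hue stats via circle
c=proj('w10.png',[t[0],t[1],.098]);x0,y0=int(c[0])-70,max(int(c[1])-70,0)
g=cv2.GaussianBlur(cv2.cvtColor(a,cv2.COLOR_RGB2GRAY)[y0:y0+140,x0:x0+140],(5,5),0)
h=cv2.HoughCircles(g,cv2.HOUGH_GRADIENT_ALT,1,8,param1=40,param2=.4,minRadius=15,maxRadius=60)
print(None if h is None else h[0]+[x0,y0,0])"
```

```text
clock 17.0167
joint_pos [-5.7700e-02  3.0350e-01  1.7640e-01  1.4432e+00 -6.0000e-04  1.7361e+00]
tcp_pos [0.5721 0.0469 0.2582]
orientation [ 4.000e-04  7.814e-01  6.240e-01 -0.000e+00]
wrist_force [0.7696 0.4542 0.0101]
finger_gap 0.028
grip_force 24.7619
[ 0.57759014 -0.00087437  0.086     ] [-45.26806754  15.85526743 172.26480983]
pad exp px [340.97511506 251.73923125]
[[327.         278.          30.09181786]
 [375.         266.          24.76484299]
 [321.         262.          23.11383438]
 [400.         262.          24.71169853]
 [384.         304.          21.57505608]]
```

Request:
step_arm(
  moves=[
    [[-30,11,0],[0,0,0],15],
    [[-45,16,0],[0,0,0],15],
    [[-45,16,20],[0,0,0],15],
    [[-45,16,50],[0,0,0],15],
    [[-45,16,80],[0,0,0],15],
    [[-45,16,110],[0,0,0],15],
    [[-45,16,135],[0,0,0],15],
    [[-45,16,155],[0,0,0],15],
  ],
)

```text
clock: 17.73
tcp_pos: [0.5767, 0.0024, 0.1007]
orientation: [-0.001, 0.781, 0.624, -0.001]
wrist_force: [-0.5, 0.1, 1.0]
finger_gap: 0.0282
grip_force: 24.8
```

```bash
python3 -c "
from h import *
s=st();t=np.array([.5776,-.0008,.086]);print(totool(t-np.array(s['tcp_pos']),s)*1000)"
```

```text
clock 17.7333
joint_pos [-0.135   0.3645 -0.1263  1.0823 -0.      1.6579]
tcp_pos [0.5767 0.0024 0.1007]
orientation [-0.0008  0.7811  0.6244 -0.0008]
wrist_force [-0.4563  0.0634  0.9775]
finger_gap 0.0282
grip_force 24.7903
[-2.88523786  1.60002314 14.68534019]
```

Request:
step_arm(
  moves=[
    [[-2,1,5],[0,0,0],15],
    [[-2,1,9],[0,0,0],15],
    [[-2,1,12],[0,0,0],15],
    [[-2,1,14],[0,0,0],15],
    [[-2,1,15],[0,0,0],15],
    [[-2,1,15],[0,0,0],15],
  ],
)

```text
clock: 18.23
tcp_pos: [0.5792, -0.0002, 0.0889]
orientation: [0.001, 0.781, 0.624, 0.001]
wrist_force: [0.1, 0.0, -0.5]
finger_gap: 0.0281
grip_force: 24.8
```

Request:
step_arm(
  moves=[
    [[0,0,1],[0,0,0],15],
    [[0,0,2],[0,0,0],15],
    [[0,0,2],[0,0,0],15],
    [[0,0,2],[0,0,0],15],
  ],
)

```text
clock: 18.57
tcp_pos: [0.5785, -0.0001, 0.0861]
orientation: [0.0, 0.781, 0.624, 0.0]
wrist_force: [-0.7, 0.1, 0.2]
finger_gap: 0.0283
grip_force: 24.8
```

Request:
step_arm(
  moves=[
    [[0,0,1],[0,0,0],15],
    [[0,0,1],[0,0,0],15],
    [[0,0,2],[0,0,0],15],
    [[0,0,2],[0,0,0],15],
  ],
)

```text
clock: 18.9
tcp_pos: [0.5786, -0.0001, 0.086]
orientation: [0.001, 0.781, 0.624, 0.0]
wrist_force: [-4.5, 0.4, 11.6]
finger_gap: 0.0281
grip_force: 26.0
```

Request:
step_arm(
  moves=[
    [[0,0,-1],[0,0,0],15],
    [[0,0,-2],[0,0,0],15],
    [[0,0,-2],[0,0,0],30],
    [[0,0,-2],[0,0,0],36],
    [[0,0,-2],[0,0,0],46],
    [[0,0,-2],[0,0,0],50],
    [[0,0,-2],[0,0,0],50],
    [[0,0,-8],[0,0,0],50],
  ],
)

```text
clock: 19.57
tcp_pos: [0.5775, -0.0, 0.0909]
orientation: [-0.001, 0.781, 0.624, -0.001]
wrist_force: [-0.8, 0.6, 0.8]
finger_gap: 0.0499
grip_force: 0.0
```

Request:
step_arm(
  moves=[
    [[0,0,-20],[0,0,0],50],
    [[0,0,-50],[0,0,0],50],
    [[0,0,-90],[0,0,0],50],
    [[0,0,-130],[0,0,0],50],
    [[0,0,-170],[0,0,0],50],
    [[-40,0,-190],[0,0,0],50],
    [[-60,0,-200],[0,0,0],50],
    [[-60,0,-200],[0,0,0],50],
  ],
)

```text
clock: 20.23
tcp_pos: [0.5661, -0.0621, 0.2961]
orientation: [0.003, 0.782, 0.623, 0.001]
wrist_force: [0.3, 0.7, -0.0]
finger_gap: 0.0497
grip_force: 0.0
```

```bash
python3 -c "
from sp import *
p=[.578,-.0005,.146]
find('w11.png',p,.146);tcpbin()
print('top of spool vs bottom px',proj('w11.png',p),proj('w11.png',[.578,-.0005,.098]))
a=cv2.cvtColor(cv2.imread('pics/w11.png'),cv2.COLOR_BGR2RGB)
h=cv2.cvtColor(a,cv2.COLOR_RGB2HSV);m=cv2.inRange(h,(0,0,150),(180,45,255));n,l,q,c=cv2.connectedComponentsWithStats(m);print([(q[k],c[k].round(0)) for k in range(1,n) if 150<q[k,4]<5000])
m=cv2.inRange(h,(100,60,10),(140,255,140));n,l,q,c=cv2.connectedComponentsWithStats(m);print('blue',[(q[k],c[k].round(0)) for k in range(1,n) if 40<q[k,4]<5000])
"
```

```text
clock 20.2833
joint_pos [-2.4740e-01  2.9350e-01  2.4990e-01  1.5232e+00 -2.0000e-04  1.5484e+00]
tcp_pos [ 0.5659 -0.0605  0.2942]
orientation [0.0016 0.782  0.6232 0.0011]
wrist_force [ 0.4528  0.5455 -0.1657]
finger_gap 0.05
grip_force 0.0
exp [321.01235659 137.08782773] dark [(array([ 120,   15, 1716], dtype=int32), array([321.3,  83.7])), (array([ 17,  30, 322], dtype=int32), array([299.8, 131.9])), (array([ 5,  4, 14], dtype=int32), array([312. , 118.3])), (array([ 9, 10, 70], dtype=int32), array([321. , 136.1])), (array([ 3,  8, 15], dtype=int32), array([340.7, 137.9])), (array([ 5,  4, 15], dtype=int32), array([337.1, 146.7])), (array([11,  5, 19], dtype=int32), array([327.1, 153.4])), (array([ 120,   30, 1142], dtype=int32), array([307.7, 179.5]))]
[321. 137.] 17.747643 [ 5.78e-01 -4.00e-04  1.46e-01] tool mm [ 61.3  -2.1 148.2]
TCPrel [-0.0377  0.0253  0.2192]
top of spool vs bottom px [321.01235659 137.08782773] [321.05754032 136.59488701]
[(array([306, 120,  31,  33, 698], dtype=int32), array([321., 136.])), (array([ 463,  180,   29,  134, 1781], dtype=int32), array([477., 245.])), (array([304, 216,  30,  29, 615], dtype=int32), array([319., 230.])), (array([305, 300,  28,  26, 548], dtype=int32), array([319., 312.])), (array([517, 383,  16,  23, 170], dtype=int32), array([524., 393.])), (array([116, 384,  15,  22, 152], dtype=int32), array([123., 394.])), (array([ 457,  396,   80,   84, 1810], dtype=int32), array([486., 435.])), (array([ 112,  398,   80,   82, 1656], dtype=int32), array([160., 438.]))]
blue [(array([499,  31,  31,  47, 356], dtype=int32), array([507.,  59.])), (array([521, 145,  17,  53, 371], dtype=int32), array([529., 171.]))]
```

The blue spool stands on its pad at (321,136), upright and in line with the red and cream ones at (319,230) and (319,312). Now I'll move behind the bar to close the cover.

Request:
step_arm(
  moves=[
    [[-25,40,0],[0,0,0],0],
    [[-25,80,0],[0,0,0],0],
    [[-25,120,0],[0,0,0],0],
    [[-25,160,0],[0,0,0],0],
    [[-25,168,20],[0,0,0],0],
    [[-25,168,60],[0,0,0],0],
    [[-25,168,100],[0,0,0],0],
    [[-25,168,124],[0,0,0],0],
  ],
)

```text
clock: 20.95
tcp_pos: [0.722, -0.1183, 0.1609]
orientation: [-0.003, 0.781, 0.625, -0.002]
wrist_force: [-0.4, -0.3, -0.5]
finger_gap: 0.0
grip_force: 0.0
```

Request:
step_arm(
  moves=[
    [[0,0,0],[0,0,0],0],
    [[0,0,0],[0,0,0],0],
  ],
)

```text
clock: 21.12
tcp_pos: [0.7221, -0.1186, 0.1656]
orientation: [-0.002, 0.781, 0.625, -0.002]
wrist_force: [0.9, 0.2, 0.3]
finger_gap: -0.0001
grip_force: 0.0
```

```bash
python3 -c "
from h import *
s=st();tcpbin()"
```

```text
clock 21.1167
joint_pos [-2.7250e-01  6.5730e-01  5.1010e-01  1.4292e+00  2.0000e-04  1.5195e+00]
tcp_pos [ 0.7221 -0.1186  0.1656]
orientation [-0.0023  0.7808  0.6247 -0.0016]
wrist_force [0.8558 0.1626 0.3403]
finger_gap -0.0001
grip_force 0.0
TCPrel [0.1275 0.0033 0.0906]
```

Request:
step_arm(
  moves=[
    [[0,-14,0],[0,0,0],0],
    [[0,-25,-7],[0,0,0],0],
    [[0,-36,-14],[0,0,0],0],
    [[0,-46,-19],[0,0,0],0],
    [[0,-57,-23],[0,0,0],0],
    [[0,-71,-27],[0,0,0],0],
    [[0,-85,-30],[0,0,0],0],
    [[0,-99,-32],[0,0,0],0],
  ],
)

```text
clock: 21.78
tcp_pos: [0.6285, -0.0982, 0.2045]
orientation: [0.003, 0.781, 0.625, 0.002]
wrist_force: [0.1, 0.6, -0.1]
finger_gap: 0.0
grip_force: 0.0
```

```bash
python3 -c "
from h import *
s=st();tcpbin();a=shot('wrist','w12.png');h=cv2.cvtColor(a,cv2.COLOR_RGB2HSV)
m=cv2.inRange(h,(0,0,90),(180,40,255));r=m[60:270:15,150:500:7]//255
for k in r: print(''.join('.#'[i] for i in k))
for ang in(70,80,90,100,110,120):
  A=np.radians(ang);print(ang,proj('w12.png',AX-.003*BX-np.cos(A)*.166*BX+.06*BY+[0,0,.166*np.sin(A)]).round(0))
"
```

```text
clock 21.7833
joint_pos [-2.8120e-01  4.2870e-01  2.2770e-01  1.3631e+00  1.0000e-04  1.5113e+00]
tcp_pos [ 0.6285 -0.0982  0.2045]
orientation [0.0027 0.781  0.6245 0.002 ]
wrist_force [ 0.0929  0.5815 -0.1031]
finger_gap 0.0
grip_force 0.0
TCPrel [0.0317 0.0024 0.1295]
...........................................#######
...........................................#######
......######...............................####.##
......##..##..............................#####..#
.......####..#............................########
.........................................#########
.................................#######.#########
.........................................#########
........................................##########
........................................##########
.............#..........................##########
........####............................##########
........##.##...........................##########
........................................##########
70 [104. 156.]
80 [162. 156.]
90 [234. 156.]
100 [311. 156.]
110 [381. 155.]
120 [436. 154.]
```

```bash
python3 -c "
from h import *
h=cv2.cvtColor(cv2.imread('pics/w12.png'),cv2.COLOR_BGR2HSV)
for v in(120,135,150,170,190,220,250): print(v,'S',h[v,340:470:6,1],'V',h[v,340:470:6,2])
"
```

```text
120 S [126 133 133 132 129 132 132 131 134 129 129 133 132 132 130 133 133  74
  11  12  12  12] V [ 91 117 117 114  95 118 114 109 116 105  89 113 108 108 106 117 107 114
 233 234 234 233]
135 S [127 132 133 133 131 133 134 135 133 129 130 132 134 133 130  49  19  20
  20  19  11  11] V [ 92 116 117 113  97 117 114 106 117  91  86 116 105 102  98  84 105 127
 137 123 234 234]
150 S [130 134 134 133 130 132 128  19  16  16  19  16  19  16  19  16  19  19
  19  21  13  13] V [ 92 116 116 113  98 116 112  94  94  94  95  94  95  94  95  82 109 131
 133 143 234 234]
170 S [127 133 133 133 131 133 131 134 132 130 126 131 130 130 129  20  20  20
  18  21  11  12] V [ 94 115 115 111 101 115 111  97 114  88  83 113  94 102  99  89 114 137
 128 210 234 234]
190 S [130 134 133 130 132 134 131 131 130 129 127 132 130 130 113  18  19  20
  18  11  11  11] V [ 92 116 113 108 104 114 111  97  96  87  90 110  92  98  99  97 119 138
 125 233 234 234]
220 S [127 130 132 130 131 133 131 130 127 127 129 131 130 133  32  17  18  19
  19  13  12  10] V [ 86  90  95 100 109 113 109 104  90  84 101 103  98  92  80 108 127 131
 157 234 234 234]
250 S [124 124 124 129 131 133 130 130 126 124 130 127 131 125  17  20  19  18
  12  12  12  10] V [ 76  80  80  87  97 100  94  92  77  72 100  92  99  90  91 116 124 114
 232 234 235 234]
```

The fingers slipped over the bar again; it is still at about 122°. Evidently the tips are about 35 mm behind the reported TCP, so I'll go deeper.

Request:
step_arm(
  moves=[
    [[0,5,-20],[0,0,0],0],
    [[0,45,-20],[0,0,0],0],
    [[0,85,-20],[0,0,0],0],
    [[0,101,-20],[0,0,0],0],
    [[0,101,10],[0,0,0],0],
    [[0,101,40],[0,0,0],0],
    [[0,101,46],[0,0,0],0],
    [[0,101,46],[0,0,0],0],
  ],
)

```text
clock: 22.5
tcp_pos: [0.7248, -0.12, 0.153]
orientation: [-0.001, 0.781, 0.625, -0.001]
wrist_force: [-0.7, -0.9, 0.7]
finger_gap: 0.0002
grip_force: 0.0
```

```bash
python3 -c "
from h import *
s=st();tcpbin()"
```

```text
clock 22.5
joint_pos [-0.2731  0.6622  0.4882  1.3998 -0.      1.5195]
tcp_pos [ 0.7248 -0.12    0.153 ]
orientation [-0.0012  0.781   0.6245 -0.0009]
wrist_force [-0.7131 -0.944   0.6811]
finger_gap 0.0002
grip_force 0.0
TCPrel [0.1305 0.0026 0.078 ]
```

Request:
step_arm(
  moves=[
    [[0,-15,0],[0,0,0],0],
    [[0,-25,-1],[0,0,0],0],
    [[0,-33,-6],[0,0,0],0],
    [[0,-42,-12],[0,0,0],0],
    [[0,-52,-18],[0,0,0],0],
    [[0,-63,-23],[0,0,0],0],
  ],
)

```text
clock: 23.0
tcp_pos: [0.6653, -0.1067, 0.1798]
orientation: [0.002, 0.781, 0.624, 0.002]
wrist_force: [3.9, 0.1, -1.4]
finger_gap: 0.0001
grip_force: 2.1
```

Request:
step_arm(
  moves=[
    [[0,-14,-5],[0,0,0],0],
    [[0,-28,-8],[0,0,0],0],
    [[0,-42,-10],[0,0,0],0],
    [[0,-57,-11],[0,0,0],0],
    [[0,-72,-10],[0,0,0],0],
    [[0,-86,-8],[0,0,0],0],
    [[0,-99,-5],[0,0,0],0],
    [[0,-110,-2],[0,0,0],0],
  ],
)

```text
clock: 23.67
tcp_pos: [0.5576, -0.0825, 0.1823]
orientation: [0.002, 0.781, 0.624, 0.002]
wrist_force: [3.6, -0.5, 2.7]
finger_gap: -0.0003
grip_force: 1.6
```

```bash
python3 -c "
from h import *
s=st();tcpbin()"
```

```text
clock 23.6667
joint_pos [-2.8940e-01  2.9070e-01 -2.6000e-02  1.2480e+00  2.0000e-04  1.5033e+00]
tcp_pos [ 0.5576 -0.0825  0.1823]
orientation [0.0025 0.7811 0.6245 0.0018]
wrist_force [ 3.6333 -0.4569  2.6511]
finger_gap -0.0003
grip_force 1.6453
TCPrel [-0.0409  0.002   0.1073]
```

Request:
step_arm(
  moves=[
    [[0,-10,3],[0,0,0],0],
    [[0,-20,7],[0,0,0],0],
    [[0,-29,11],[0,0,0],0],
    [[0,-36,15],[0,0,0],0],
    [[0,-42,19],[0,0,0],0],
    [[0,-47,23],[0,0,0],0],
    [[0,-51,26],[0,0,0],0],
    [[0,-54,29],[0,0,0],0],
  ],
)

```text
clock: 24.33
tcp_pos: [0.5038, -0.0705, 0.1501]
orientation: [0.0, 0.781, 0.624, -0.0]
wrist_force: [1.3, -0.3, 0.9]
finger_gap: 0.0002
grip_force: 1.1
```

Request:
step_arm(
  moves=[
    [[0,-2,2],[0,0,0],0],
    [[0,-4,4],[0,0,0],0],
    [[0,-6,6],[0,0,0],0],
    [[0,-8,8],[0,0,0],0],
    [[0,-10,10],[0,0,0],0],
  ],
)

```text
clock: 24.75
tcp_pos: [0.4943, -0.0683, 0.1397]
orientation: [-0.0, 0.781, 0.624, -0.0]
wrist_force: [1.5, -0.7, 1.3]
finger_gap: -0.0
grip_force: 1.0
```

```bash
python3 -c "
from h import *
s=st();tcpbin()"
```

```text
clock 24.75
joint_pos [-2.9830e-01  1.9420e-01 -2.5880e-01  1.1179e+00 -2.0000e-04  1.4946e+00]
tcp_pos [ 0.4943 -0.0683  0.1397]
orientation [-0.000e+00  7.811e-01  6.244e-01 -1.000e-04]
wrist_force [ 1.5358 -0.6917  1.2516]
finger_gap -0.0
grip_force 1.0397
TCPrel [-0.1057  0.0017  0.0647]
```

Request:
step_arm(
  moves=[
    [[0,-1.5,1],[0,0,0],0],
    [[0,-3,3],[0,0,0],0],
    [[0,-4.5,4],[0,0,0],0],
    [[0,-6,5],[0,0,0],0],
  ],
)

```text
clock: 25.08
tcp_pos: [0.4903, -0.0674, 0.1355]
orientation: [0.001, 0.781, 0.624, 0.001]
wrist_force: [7.9, -1.1, 4.2]
finger_gap: -0.0001
grip_force: 4.0
```

Request:
step_arm(
  moves=[
    [[0,-1,1],[0,0,0],0],
    [[0,-2,2],[0,0,0],0],
    [[0,-3,2],[0,0,0],0],
  ],
)

```text
clock: 25.33
tcp_pos: [0.4904, -0.0675, 0.1351]
orientation: [0.004, 0.781, 0.624, 0.003]
wrist_force: [13.9, -2.8, 0.5]
finger_gap: -0.0003
grip_force: 6.8
```

Firm stop: the cover is shut. I'll withdraw and check.

Request:
step_arm(
  moves=[
    [[0,6,-3],[0,0,0],0],
    [[0,8,-15],[0,0,0],0],
    [[0,8,-45],[0,0,0],0],
    [[0,8,-80],[0,0,0],0],
    [[0,0,-120],[0,0,0],0],
    [[0,-40,-150],[0,0,0],0],
    [[0,-80,-160],[0,0,0],0],
    [[0,-85,-160],[0,0,0],0],
  ],
)

```text
clock: 26.0
tcp_pos: [0.3987, -0.0463, 0.2956]
orientation: [-0.0, 0.781, 0.625, -0.0]
wrist_force: [0.8, 0.8, -0.6]
finger_gap: 0.0002
grip_force: 0.0
```

```bash
python3 -c "
from h import *
st();a=shot('wrist','w13.png');shot('scene','s13.png');shot('top','t13.png')
h=cv2.cvtColor(a,cv2.COLOR_RGB2HSV)
for ang in(42,44,46,50):
  A=np.radians(ang);print(ang,[proj('w13.png',AX-np.cos(A)*.166*BX+y*BY+[0,0,.166*np.sin(A)]).round(0) for y in (-.05,0,.05)])
c=proj('w13.png',AX-.1225*BX+.0*BY+[0,0,.113]).astype(int)
for y in(.0,.03,.05):
  c=proj('w13.png',AX-.1225*BX+y*BY+[0,0,.113]).astype(int);r=slice(c[0]-50,c[0]+51,5);print(c,h[c[1],r,1],h[c[1],r,2])
for f,g in(('s0','s13'),('t0','t13')):
  d=cv2.absdiff(cv2.imread(f'pics/{f}.png'),cv2.imread(f'pics/{g}.png')).max(2);m=cv2.morphologyEx((d>40).astype('uint8'),0,np.ones((2,2)));m=cv2.morphologyEx(m,2,np.ones((3,3)));n,l,q,cc=cv2.connectedComponentsWithStats(m);print(g,[list(q[k]) for k in range(1,n) if q[k,4]>12])
"
```

```text
clock 26.0
joint_pos [-3.1600e-01 -3.7400e-02 -1.3050e-01  1.4781e+00 -3.0000e-04  1.4764e+00]
tcp_pos [ 0.3987 -0.0463  0.2956]
orientation [-1.000e-04  7.809e-01  6.246e-01 -2.000e-04]
wrist_force [ 0.8126  0.7685 -0.5924]
finger_gap 0.0002
grip_force 0.0
42 [array([420., 278.]), array([424., 221.]), array([429., 158.])]
44 [array([426., 280.]), array([431., 222.]), array([435., 158.])]
46 [array([432., 282.]), array([437., 223.]), array([442., 159.])]
50 [array([445., 286.]), array([451., 226.]), array([457., 160.])]
[425 221] [ 30  30 102 103 101  99 104  18  21  19 131 129 127 131 130 127 133 136
 137 137 129] [206 205  90  84  83  75 105  85 111 119 101  81  90 107  90  94 130 139
 155 162 103]
[428 184] [ 29  31  97  96 100 100 104  18  20  18 131 129 130 132 129 129 135 135
 137 137 130] [134 131  79  74  79  74 113  98 129 125  99  83  92 108  91  97 130 127
 155 160 104]
[430 158] [ 29  38  99  99 100  99 105  18  19  19 133 127 130 130 130 128 134 132
 137 136 131] [134 115  77  75  79  75 117 100 132 124 100  84  94 108  92  98 105 118
 158 161 117]
s13 [[np.int32(0), np.
[... 2696 characters left out ...]
(13), np.int32(192)], [np.int32(272), np.int32(327), np.int32(4), np.int32(8), np.int32(27)], [np.int32(287), np.int32(331), np.int32(168), np.int32(128), np.int32(8912)], [np.int32(167), np.int32(369), np.int32(114), np.int32(111), np.int32(6792)], [np.int32(472), np.int32(375), np.int32(168), np.int32(98), np.int32(5345)], [np.int32(415), np.int32(405), np.int32(32), np.int32(74), np.int32(1420)], [np.int32(280), np.int32(434), np.int32(21), np.int32(20), np.int32(174)], [np.int32(289), np.int32(442), np.int32(53), np.int32(38), np.int32(1663)], [np.int32(346), np.int32(450), np.int32(19), np.int32(29), np.int32(409)], [np.int32(388), np.int32(476), np.int32(8), np.int32(4), np.int32(24)]]
```

Bar is lower than at the start, so the cover is on its shut stop. The bystanders are unchanged in both fixed views apart from arm and shadow. Handing in.

```bash
python3 -c "
from h import *
print(env.hand_in())"
```

```text
the job is handed in; nothing more can be done
None
```

I rolled the cover back to its stop, stood the blue spool upright on the empty left pad and let go, then eased the cover shut and handed the job in at about 26 s. The push onto the back stop peaked near 66 N at the wrist (limit 120 N), and I viewed 11 pictures, one over the limit of 10.

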